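# Load a slide tray under the reader's leaf spring

### The arm

A 6-joint arm with a two-finger parallel gripper is mounted at the origin on the work surface. World frame = base frame: x ahead of the robot, y to its left, z up, the work surface at z = 0. Lengths are in m, angles in rad, forces in N, time in s.
With the tool pointing down it reaches from about 0.35 to 0.775 m from the base axis. Payload 5.5 kg.
Tool frame: the origin (TCP) lies midway between the tips of the shut fingers; the grasp point (between the pads) lies grasp_offset behind it (grasp_offset is the distance from the TCP to the grasp point, in m); z points along the fingers, y is the line along which they close (so a half turn about z gives the same grasp; the last joint's range is limited). The gripper opens to 85 mm and grips with 20 to 120 N. Pads are 22 mm wide; open, the fingers measure 114 mm over their backs; the gripper's body (76 mm by 85 mm) begins 54 mm behind the grasp point. The pads swing forward as they close: fully open they stand 13 mm farther back than shut.
Start: joints at [-1.381, 0.313, 0.046, 1.304, 0, 1.431], TCP at [0.186, -0.544, 0.231] pointing down, gripper open.
Joint ranges: [-2.76, 2.76], [-0.86, 1.69], [-1.03, 1.26], [-2.2, 2.34], [-1.47, 1.5], [-3.14, 3.14]. Speed limits (rad/s): [2.57, 2.57, 3.14, 3.14, 3.14, 3.14].

### API

Orientations are given as a unit quaternion [w, x, y, z].
In Python, from workcell import * gives the robot as it stands.
- The arm moves only by the tool step_arm, never from a script. Its argument "deltas" is a list of rows, each a list of 7 numbers: the shift along the world's x, y, z in mm, then the turn, a rotation vector about the world's x, y, z in degrees, then the gripper's target within -1 to 1 (fully open at 1, half-way at 0, shut at -1). A call has 1 to 5 rows; each row shifts and turns the commanded pose from where the row before left it; what a row does not reach is not made up. A row lasts 1/10 s, in which the tool goes at most 50 mm and 8.59 degrees, less where a joint would pass 70% of its speed; a pose out of reach is approached as far as the arm can. A call is refused whole if a number of a shift passes 50 or a number of a turn 8.59, either way. A call with a gripper value outside its range is refused whole. The fingers move at their own pace and stop on an object; "newtons" is the grip in N (left out, the last holds). Time passes only in rows, so rows that do not move let the fingers close. It gives the time, the measured TCP pose, the force, the opening and the grip force at its end, in the units of the state.
- get_state(): the state, without advancing time (a new reading comes with each control period).
- read_camera(name): name is "side" or "top" or "wrist"; returns a dict with "image" (400x640x3 uint8, red, green, blue), "z_map" (400x640 float32, m along the optical axis (not along the pixel's ray), 0 where there is no reading), "K" (3x3 intrinsics, pixels), "dist_coeffs" ([k1, k2, p1, p2, k3] as OpenCV has them; the pictures are not rectified), "world_from_camera" (4x4, takes a point from camera to world coordinates). Camera axes: x right, y down, z forward; pixel columns grow to the right and rows downward; lengths in m; the calibration is good to about 2 mm. A picture is of the moment at which its call begins.
- hand_in(): hands the job in; it is judged then, once.
The state is a dict: "clock": time; "joint_pos": joint angles; "qvel": joint speeds; "tau": joint torques, N m; "tcp_pos": TCP position; "orientation": TCP orientation; "wrist_force": force on the tool from outside, world axes, zero at the start; "ft_torque": the same for the moment, N m; "finger_gap": finger opening in m; "grip_force": force on a finger pad.
Only numpy, scipy, OpenCV 4.12 (cv2) and the standard library are available. Lean on these libraries where they do the work, as an engineer would, in place of code of your own. Each camera call takes 0.05 s, during which the arm holds its last target. There are 200 camera calls.

### The job

Load the blue slide tray into the slide reader: with the fingertips press the tray down hard on its spring-loaded bed and, keeping it pressed, slide it under the yellow crossbar and the steel leaf spring until its nose is fully home against the red end stop. Then let go and move clear, leaving the tray held under the crossbar. Only press and push the tray, never pinch or lift it, and leave the wash bottle, spirit lamp, tube rack and petri dish where they stand.

Things in the scene. Friction and masses are not known exactly. Their poses are not given: they have to be found in the camera images.
- station: Fixed loading station of a slide reader, turned anew each time. Origin on the table at mid-width below the crossbar's near face; +x is the loading direction, z up. Channel x -178 to +80 mm, 87 mm wide, between aluminium rails 8 mm thick with tops at z 30 mm; rear wall at its near end, top z 30 mm. Grey base 124 mm wide. Beyond the end stop a white reader head, x 92 to 192, 55 mm high.
- crossbar_edge (a point): Middle of the lower near edge of the yellow crossbar (station x 0, z 32 mm). The bar spans the channel, x 0 to 12, z 32 to 44 mm, on posts up to z 49 mm at y +-57 mm. The resting tray's top is 4 mm above this edge: its nose butts on the bar until the tray is pressed down more than 4 mm.
- stop_face (a point): Middle of the near face of the red end stop (station x 80, z 32 mm; stop's top z 42 mm), which the tray's nose must meet. x along the loading direction.
- tray: Loose blue slide tray 140 long (x) x 84 x 12 mm, 85 to 170 g, three glass slides on its front part. Origin at the centre of its underside, +x to the nose. Lies on the bed between the rails (1.5 mm play each side), top at station z 36 mm, nose 8 to 30 mm short of the crossbar at first; home, its origin is at station x 10 mm. It slides easily on the bed.
- thumb_pad (a point): Middle of the black ribbed rubber thumb pad (50 x 66 mm, standing 2 mm above the tray's top; tray x -66 to -16 mm) at the tail; the point is at tray x -45, z 14 mm (station z 38 mm at rest). It is the place to press: the rubber grips the fingertips. It stays in the open: with the tray home it is 35 mm short of the crossbar.
- tray_nose (a point): Middle of the tray's blunt front face (tray x +70 mm, z 6 mm).
- bed (a joint): How far the dark grey sprung bed under the tray is pressed down, m: 0 at rest, stop at 0.008. It stays level wherever pressed. The force on the tray is about 6 N to start it, 12 N at 4 mm, 18 N at 8 mm. With the tray released under the crossbar it reads about 0.004.
- leaf (a joint): Angle (rad) by which the steel leaf spring is lifted: 0 empty, about 0.18 with the tray under it. It is 50 mm wide, 56 mm long, hinged behind the crossbar (station x 15, z 36 mm), sloping down in the loading direction to z 22 mm. It presses on the tray with 3 to 4 N and drags.
- wash_bottle: Bystander: white wash bottle with blue cap and spout, 74 mm wide, 184 mm high; origin under its centre.
- spirit_lamp: Bystander: glass spirit lamp with brass cap, 72 mm wide, 82 mm high; origin under its centre.
- tube_rack: Bystander: blue tube rack 160 x 70 mm, 56 mm high with its tubes; origin under its centre.
- petri_dish: Bystander: round petri dish 94 mm across, 17 mm high; origin under its centre.

How it is judged:
On the way, in this order (a step that is already met when the one before it is completed fails the run):
1. the fingers press the tray down by more than 4 mm on its bed, its nose still short of the leaf spring (value of joint bed above 0.004 m and contact force between the fingers and tray above 4 N and x of tray in the frame of station below -0.045 m), for 0.05 s.
2. the tray's nose is past the crossbar and lifts the leaf spring (value of joint leaf above 0.05 rad and x of tray_nose in the frame of station above 0.045 m), for 0.05 s.
At the end, for the whole second after the job is handed in: The tray lies level and at rest under the crossbar and the lifted leaf spring, its nose within 4 mm of the end stop; the robot is clear (x of tray_nose in the frame of stop_face above -0.004 m and z of tray in the frame of station below 0.0225 m and angle between tray's own z axis and vertical below 0.04 rad and value of joint leaf above 0.08 rad and linear speed of tray below 0.01 m/s); the robot touches nothing.
It fails at once if the tray is lifted more than 6 mm off its resting height or tipped (z of tray in the frame of station above 0.03 m or angle between tray's own z axis and vertical above 0.15 rad).
It fails at once if a bystander is moved more than 20 mm (distance of any of wash_bottle, spirit_lamp, tube_rack, petri_dish from where it was at the start of the episode above 0.02 m).
It also fails if it takes over 35 s, if anything falls off the work surface, if the arm or the gripper's body presses on something with over 40 N, if the wrist force passes 120 N, or if a joint passes its speed limit or range.

## Working session

There is one attempt and no reset: what is moved stays moved. The work goes in short steps, Python scripts to look and compute and a tool call to move; the robot and the scene stay as the last step left them, time stands still between calls to the robot, and variables do not carry over. Pictures are saved under pics/ and viewed, at most 10 in all, crops included, and the job is handed in when it is done.

Besides the shell and the picture viewer there is one more tool, called after "Request:" by a JSON object that holds its "api" and its "payload", one argument or row to a line. step_arm: Moves the arm, as the interface text tells. Its arguments: {"type":"object","properties":{"deltas":{"type":"array","items":{"type":"array","items":{"type":"number"}}},"newtons":{"type":"number"}},"required":["deltas"]}

```bash
mkdir -p pics; cat > h.py <<'E'
from workcell import *
import numpy as np, cv2
def grab(n,f=None):
    c=read_camera(n)
    if f: cv2.imwrite('pics/'+f,c['image'][:,:,::-1])
    return c
def cloud(c):
    z=c['z_map'];h,w=z.shape
    u,v=np.meshgrid(np.arange(w),np.arange(h))
    p=cv2.undistortPoints(np.stack([u,v],-1).reshape(-1,1,2).astype(np.float32),c['K'],c['dist_coeffs']).reshape(h,w,2)
    P=np.dstack([p[...,0]*z,p[...,1]*z,z])
    T=c['world_from_camera']
    W=P@T[:3,:3].T+T[:3,3]; W[z==0]=np.nan
    return W
E
python3 - <<'E'
from h import *
c=grab('top','top1.png');W=cloud(c)
np.save('W.npy',W);np.save('I.npy',c['image'])
hsv=cv2.cvtColor(c['image'],cv2.COLOR_RGB2HSV)
for n,lo,hi in [('yellow',(20,120,80),(35,255,255)),('red',(0,140,60),(8,255,255)),('blue',(95,120,40),(125,255,255))]:
    m=cv2.inRange(hsv,lo,hi);k,l,s,ce=cv2.connectedComponentsWithStats(m)
    for i in range(1,k):
        if s[i,4]>60: print(n,s[i],ce[i].round(),np.nanmedian(W[l==i],0).round(4))
s=get_state();print(s['tcp_pos'],s['orientation'],s['clock'],s['wrist_force'],s['finger_gap'])
E
```

```text
yellow [249 156  12  12 118] [254. 162.] [0.6581 0.2628 0.0828]
yellow [382 184  20  56 346] [391. 211.] [0.5632 0.0038 0.0449]
red [343 173  19  52 304] [352. 199.] [0.5886 0.0785 0.0427]
red [  52  282  113   49 1558] [119. 305.] [0.3915 0.5398 0.0146]
blue [326  48  27  51 772] [339.  80.] [0.7833 0.1048 0.1436]
blue [ 399  117   86   50 2820] [441. 143.] [ 0.7001 -0.1048  0.0309]
blue [396 193  80  62 898] [438. 225.] [ 0.5344 -0.0923  0.0368]
[ 0.18610825 -0.54352756  0.23041859] [-8.95280001e-04  9.86437272e-01  1.64136247e-01 -1.16103058e-05] 0.05 [ 0.4892557  -0.10714924  0.25337832] 0.08565728882594718
```

View pics/top1.png

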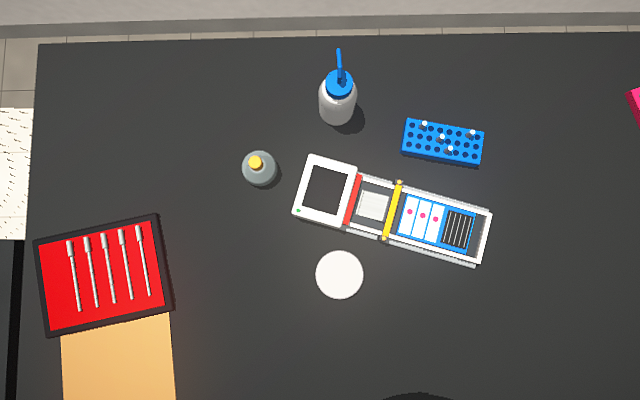

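The top view shows the station loading towards image left: red stop at (352,199), yellow bar at (391,211), and the thumb pad at about (458,229). Next I'll fit its axis.

```bash
python3 - <<'E'
from h import *
W=np.load('W.npy');I=np.load('I.npy')
hsv=cv2.cvtColor(I,cv2.COLOR_RGB2HSV)
m=((W[...,2]>.012)&(W[...,2]<.07)).astype(np.uint8)
k,l,s,ce=cv2.connectedComponentsWithStats(m)
i=l[225,438];print(s[i])
P=W[l==i]
print('base rect',cv2.minAreaRect((P[:,:2]*1000).astype(np.float32)))
Y=cv2.inRange(hsv,(20,120,80),(35,255,255))>0;R=cv2.inRange(hsv,(0,140,60),(8,255,255))>0
B=cv2.inRange(hsv,(95,120,40),(125,255,255))>0
for n,M in (('y',Y),('r',R)):
    M=M&(l==i)&(W[...,2]>.040)
    r=cv2.minAreaRect((W[M][:,:2]*1000).astype(np.float32));print(n,r,np.median(W[M][:,2]))
M=B&(l==i)
print('blue',cv2.minAreaRect((W[M][:,:2]*1000).astype(np.float32)),np.median(W[M][:,2]))
# pad: dark pixels inside z>.034
D=(hsv[...,2]<90)&(hsv[...,1]<120)&(l==i)&(W[...,2]>.033)&(W[...,1]<-.05)
D=cv2.morphologyEx(D.astype(np.uint8),cv2.MORPH_CLOSE,np.ones((5,5)));D=(D>0)&(W[...,2]>.03)&(W[...,2]<.045)
kk,ll,ss,cc=cv2.connectedComponentsWithStats(D.astype(np.uint8));j=1+ss[1:,4].argmax();D=ll==j
print('pad',ss[j],cv2.minAreaRect((W[D][:,:2]*1000).astype(np.float32)),W[D].mean(0))
E
```

```text
[  291   154   202   110 11042]
base rect ((563.6962280273438, -1.12493896484375), (381.78936767578125, 124.25114440917969), 72.49827575683594)
y ((566.2720947265625, 3.068767547607422), (12.492706298828125, 120.45001220703125), 72.35386657714844) 0.044944420512134764
r ((589.2434692382812, 78.90960693359375), (10.643125534057617, 100.90965270996094), 72.29363250732422) 0.042888650683550855
blue ((538.8525390625, -83.91700744628906), (141.6752166748047, 86.0453872680664), 72.38490295410156) 0.03683136627388456
pad [441 210  32  39 827] ((525.8320922851562, -122.44439697265625), (49.526187896728516, 65.20563507080078), 73.26192474365234) [ 0.5257922  -0.12235686  0.03888003]
```

Request:
{"api": "step_arm", "payload": {
  "deltas": [
    [30,37,-5,0,0,6.6,-1],
    [30,37,-5,0,0,6.6,-1],
    [30,37,-10,0,0,6.6,-1],
    [30,37,-10,0,0,6.6,-1],
    [30,37,-10,0,0,6.6,-1]
  ],
  "newtons": 60
}}

```text
clock: 0.55
tcp_pos: [0.3368, -0.3572, 0.1905]
orientation: [-0.0, 0.898, 0.439, -0.0]
wrist_force: [0.9, -0.6, 0.2]
finger_gap: 0.0122
grip_force: 0.0
```

Request:
{"api": "step_arm", "payload": {
  "deltas": [
    [30,37,-10,0,0,6.6,-1],
    [30,37,-10,0,0,6.6,-1],
    [30,37,-10,0,0,6.6,-1],
    [30,37,-10,0,0,0,-1],
    [30,37,-10,0,0,0,-1]
  ]
}}

```text
clock: 1.05
tcp_pos: [0.4868, -0.1722, 0.1406]
orientation: [-0.0, 0.811, 0.586, -0.0]
wrist_force: [0.9, -1.2, 0.2]
finger_gap: 0.0003
grip_force: 0.0
```

```bash
python3 -c "
from h import *
s=get_state();print({k:np.round(s[k],4) for k in s})"
```

```text
{'clock': np.float64(1.05), 'joint_pos': array([-4.9540e-01,  2.4770e-01, -2.7070e-01,  1.0529e+00, -1.0000e-04,
        1.3948e+00]), 'qvel': array([ 0.9331,  0.334 ,  0.1813, -0.1659, -0.0024,  0.9308]), 'tau': array([ -3.4109, -45.2261,  26.0567,   0.8263,   0.0871,  -0.9988]), 'tcp_pos': array([ 0.4868, -0.1722,  0.1406]), 'orientation': array([-2.000e-04,  8.106e-01,  5.856e-01, -1.000e-04]), 'wrist_force': array([ 0.8698, -1.1945,  0.206 ]), 'ft_torque': array([-0.0455, -0.0764,  0.0031]), 'grip_force': np.float64(0.0), 'finger_gap': np.float64(0.0003)}
```

Request:
{"api": "step_arm", "payload": {
  "deltas": [
    [19,22.5,-10,0,0,0,-1],
    [19,22.5,-25,0,0,0,-1],
    [0,0,-40,0,0,0,-1],
    [0,0,-18,0,0,0,-1],
    [0,0,0,0,0,0,-1]
  ]
}}

```text
clock: 1.55
tcp_pos: [0.5213, -0.1274, 0.0448]
orientation: [-0.003, 0.81, 0.586, -0.002]
wrist_force: [0.2, 1.1, -0.1]
finger_gap: -0.0004
grip_force: 0.0
```

```bash
python3 -c "
from h import *
grab('side','s1.png');s=get_state();print(s['tcp_pos'],s['wrist_force'])"
```

```text
[ 0.52262566 -0.12819934  0.04673563] [-1.27234272 -0.29737251  0.38642985]
```

View pics/s1.png

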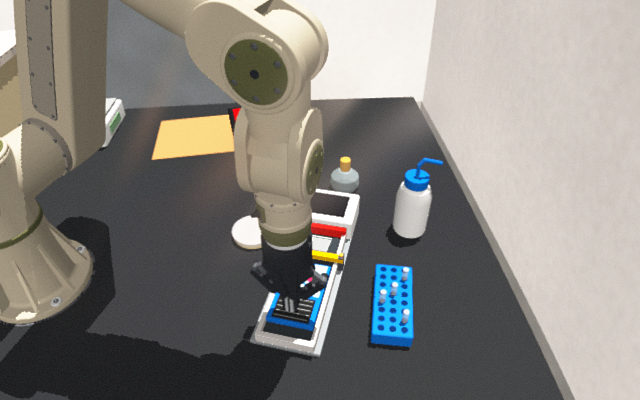

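The fingertips are over the pad at (292,305). Pressing now.

Request:
{"api": "step_arm", "payload": {
  "deltas": [
    [2,0,-7,0,0,0,-1],
    [0,0,-3,0,0,0,-1],
    [0,0,-2,0,0,0,-1],
    [0,0,-2,0,0,0,-1],
    [0,0,0,0,0,0,-1]
  ]
}}

```text
clock: 2.1
tcp_pos: [0.5274, -0.1298, 0.0361]
orientation: [0.001, 0.811, 0.585, 0.001]
wrist_force: [-1.1, 0.1, 9.3]
finger_gap: -0.0003
grip_force: 4.4
```

Request:
{"api": "step_arm", "payload": {
  "deltas": [
    [0,0,-2,0,0,0,-1],
    [0,0,-2,0,0,0,-1],
    [0,0,-1,0,0,0,-1],
    [0,0,0,0,0,0,-1],
    [0,0,0,0,0,0,-1]
  ]
}}

```text
clock: 2.6
tcp_pos: [0.5284, -0.1301, 0.0324]
orientation: [0.002, 0.811, 0.586, 0.002]
wrist_force: [-2.6, 1.2, 14.5]
finger_gap: 0.0
grip_force: 7.0
```

Request:
{"api": "step_arm", "payload": {
  "deltas": [
    [0,0,-1.5,0,0,0,-1],
    [1.5,4.8,-0.5,0,0,0,-1],
    [3,9.5,0,0,0,0,-1],
    [3,9.5,0,0,0,0,-1],
    [0,0,0,0,0,0,-1]
  ]
}}

```text
clock: 3.1
tcp_pos: [0.5362, -0.1056, 0.0309]
orientation: [0.003, 0.81, 0.586, 0.002]
wrist_force: [-3.2, 1.7, 16.6]
finger_gap: -0.0001
grip_force: 8.3
```

Request:
{"api": "step_arm", "payload": {
  "deltas": [
    [3,9.5,0,0,0,0,-1],
    [3,9.5,0,0,0,0,-1],
    [3,9.5,-0.5,0,0,0,-1],
    [1.5,4.8,0,0,0,0,-1],
    [0,0,0,0,0,0,-1]
  ]
}}

```text
clock: 3.6
tcp_pos: [0.5466, -0.0726, 0.0302]
orientation: [0.003, 0.811, 0.586, 0.002]
wrist_force: [-1.0, 0.7, 14.9]
finger_gap: -0.0005
grip_force: 7.5
```

```bash
python3 -c "
from h import *
c=grab('side');im=c['image'][170:370,220:400,::-1]
cv2.imwrite('pics/s2.png',cv2.resize(im,None,fx=3,fy=3,interpolation=2))"
```

```text
(no output)
```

View pics/s2.png

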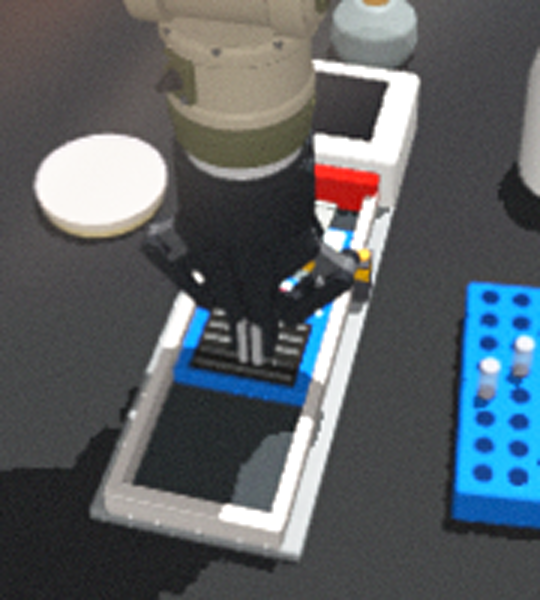

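The tray has gone under the bar: the tail is at (240,385), blue shows past the bar at (340,238), and the fingers are still on the pad. About 35 mm remain.

Request:
{"api": "step_arm", "payload": {
  "deltas": [
    [3,9.5,-0.5,0,0,0,-1],
    [3,9.5,0,0,0,0,-1],
    [2,6.5,0,0,0,0,-1],
    [1,3,0,0,0,0,-1],
    [0,0,0,0,0,0,-1]
  ]
}}

```text
clock: 4.15
tcp_pos: [0.5556, -0.0444, 0.03]
orientation: [0.003, 0.811, 0.586, 0.002]
wrist_force: [-2.9, -0.8, 16.8]
finger_gap: -0.0001
grip_force: 8.6
```

Request:
{"api": "step_arm", "payload": {
  "deltas": [
    [0.6,1.9,0,0,0,0,-1],
    [0.6,1.9,0,0,0,0,-1],
    [0.6,1.9,0,0,0,0,-1],
    [0.6,1.9,0,0,0,0,-1],
    [0,0,0,0,0,0,-1]
  ]
}}

```text
clock: 4.65
tcp_pos: [0.557, -0.0398, 0.03]
orientation: [0.004, 0.811, 0.585, -0.001]
wrist_force: [-6.3, -11.2, 17.1]
finger_gap: -0.0002
grip_force: 9.2
```

The along-track force jumped to about 12 N after 95 mm of travel, so the nose is at the stop. I'll ease off the push a little and lift straight up.

Request:
{"api": "step_arm", "payload": {
  "deltas": [
    [-0.5,-1.5,0,0,0,0,-1],
    [0,0,3,0,0,0,-1],
    [0,0,4,0,0,0,-1],
    [0,0,8,0,0,0,-1],
    [0,0,20,0,0,0,-1]
  ]
}}

```text
clock: 5.15
tcp_pos: [0.5536, -0.037, 0.0606]
orientation: [-0.001, 0.811, 0.586, -0.001]
wrist_force: [-0.5, 0.1, -0.4]
finger_gap: -0.0
grip_force: 0.0
```

Request:
{"api": "step_arm", "payload": {
  "deltas": [
    [0,0,40,0,0,0,-1],
    [-20,-30,40,0,0,0,-1],
    [-30,-37,10,0,0,0,-1],
    [-30,-37,0,0,0,0,-1],
    [-30,-37,0,0,0,0,-1]
  ]
}}

```text
clock: 5.65
tcp_pos: [0.4459, -0.1772, 0.1496]
orientation: [0.001, 0.81, 0.586, 0.001]
wrist_force: [0.4, -0.9, 0.5]
finger_gap: 0.0001
grip_force: 0.0
```

Request:
{"api": "step_arm", "payload": {
  "deltas": [
    [-20,-30,0,0,0,0,-1],
    [-20,-30,0,0,0,0,-1],
    [-20,-20,0,0,0,0,-1],
    [0,0,0,0,0,0,-1],
    [0,0,0,0,0,0,-1]
  ]
}}

```text
clock: 6.15
tcp_pos: [0.3863, -0.2564, 0.1487]
orientation: [0.0, 0.811, 0.585, 0.0]
wrist_force: [-0.1, 0.5, 1.0]
finger_gap: -0.0002
grip_force: 0.0
```

```bash
python3 - <<'E'
from h import *
c=grab('top');W=cloud(c)
cv2.imwrite('pics/t2.png',cv2.resize(c['image'][130:290,270:520,::-1],None,fx=3,fy=3,interpolation=2))
hsv=cv2.cvtColor(c['image'],cv2.COLOR_RGB2HSV)
d=np.array([.3024,.9532]);n=np.array([-.9532,.3024]);o=np.array([.5663,.0031])-.006*d
S=np.dstack([(W[...,:2]-o)@d,(W[...,:2]-o)@n,W[...,2]])
B=(cv2.inRange(hsv,(95,120,40),(125,255,255))>0)&(abs(S[...,1])<.05)&(S[...,0]>-.18)&(S[...,0]<.09)
p=S[B];print(p.min(0),p.max(0),np.median(p,0))
for a,b in((-.07,-.01),(.02,.09)):
    q=p[(p[:,0]>a)&(p[:,0]<b)];print(len(q),np.median(q[:,2]),np.percentile(q[:,0],[1,99]))
E
```

```text
[-0.0633445  -0.04307335  0.0189004 ] [0.07794133 0.0418351  0.03818259] [-0.01201249  0.01413     0.03293737]
317 0.03292584318048308 [-0.06319446 -0.01050384]
173 0.03284816629263121 [0.02076006 0.07775407]
```

View pics/t2.png

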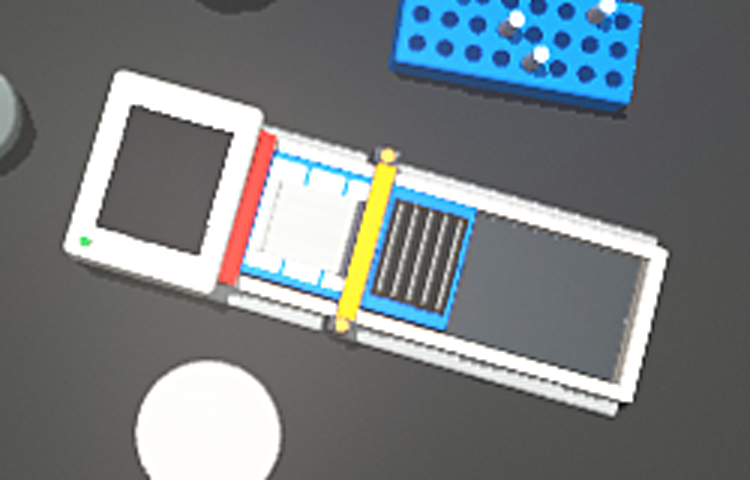

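The tray is under the bar (pad at (420,258)) with its nose next to the red stop at (250,210). I measure the nose at about 78 ±2 mm, which is inside the 4 mm tolerance but not comfortably, so I'll press and push once more to be sure.

Request:
{"api": "step_arm", "payload": {
  "deltas": [
    [27,35,0,0,0,0,-1],
    [30,38,0,0,0,0,-1],
    [30,38,0,0,0,0,-1],
    [30,38,0,0,0,0,-1],
    [30,38,-20,0,0,0,-1]
  ]
}}

```text
clock: 6.7
tcp_pos: [0.5356, -0.0681, 0.1316]
orientation: [0.002, 0.81, 0.587, 0.002]
wrist_force: [1.4, -1.8, -0.1]
finger_gap: -0.0001
grip_force: 0.0
```

Request:
{"api": "step_arm", "payload": {
  "deltas": [
    [20,31,-30,0,0,0,-1],
    [0,0,-40,0,0,0,-1],
    [0,0,-16,0,0,0,-1],
    [0,0,0,0,0,0,-1],
    [0,0,0,0,0,0,-1]
  ]
}}

```text
clock: 7.2
tcp_pos: [0.5524, -0.0389, 0.0436]
orientation: [-0.0, 0.81, 0.586, -0.0]
wrist_force: [0.6, 0.1, -0.3]
finger_gap: 0.0002
grip_force: 0.0
```

Request:
{"api": "step_arm", "payload": {
  "deltas": [
    [0,0,-6,0,0,0,-1],
    [0,0,-4,0,0,0,-1],
    [0,0,-3,0,0,0,-1],
    [0,0,-2,0,0,0,-1],
    [0,0,0,0,0,0,-1]
  ]
}}

```text
clock: 7.7
tcp_pos: [0.5533, -0.0403, 0.0307]
orientation: [0.001, 0.811, 0.585, 0.001]
wrist_force: [-3.0, 1.4, 13.8]
finger_gap: 0.0002
grip_force: 6.8
```

Request:
{"api": "step_arm", "payload": {
  "deltas": [
    [0.3,1,0,0,0,0,-1],
    [0.3,1,0,0,0,0,-1],
    [0.3,1,0,0,0,0,-1],
    [0.3,1,0,0,0,0,-1],
    [0,0,0,0,0,0,-1]
  ]
}}

```text
clock: 8.2
tcp_pos: [0.5534, -0.0399, 0.0308]
orientation: [0.004, 0.811, 0.584, -0.002]
wrist_force: [-7.3, -10.2, 13.2]
finger_gap: 0.0002
grip_force: 6.8
```

The force rose to about 12 N after only 0.4 mm of movement, so the tray was already against the stop. Lifting off with the push kept on.

Request:
{"api": "step_arm", "payload": {
  "deltas": [
    [0,0,3,0,0,0,-1],
    [0,0,4,0,0,0,-1],
    [0,0,8,0,0,0,-1],
    [0,0,20,0,0,0,-1],
    [0,0,40,0,0,0,-1]
  ]
}}

```text
clock: 8.7
tcp_pos: [0.5509, -0.0352, 0.1017]
orientation: [-0.002, 0.811, 0.586, -0.002]
wrist_force: [-0.2, 0.4, -0.3]
finger_gap: 0.0001
grip_force: 0.0
```

Request:
{"api": "step_arm", "payload": {
  "deltas": [
    [-20,-30,40,0,0,0,-1],
    [-30,-37,0,0,0,0,-1],
    [-30,-37,0,0,0,0,-1],
    [-20,-30,0,0,0,0,-1],
    [0,0,0,0,0,0,-1]
  ]
}}

```text
clock: 9.2
tcp_pos: [0.4529, -0.1704, 0.1411]
orientation: [0.0, 0.812, 0.584, -0.0]
wrist_force: [0.3, 0.1, 0.7]
finger_gap: 0.0
grip_force: 0.0
```

Request:
{"api": "step_arm", "payload": {
  "deltas": [
    [-20,-30,0,0,0,0,-1],
    [-20,-30,0,0,0,0,-1],
    [0,0,0,0,0,0,-1],
    [0,0,0,0,0,0,-1],
    [0,0,0,0,0,0,-1]
  ]
}}

```text
clock: 9.7
tcp_pos: [0.4154, -0.227, 0.1406]
orientation: [-0.0, 0.81, 0.586, 0.0]
wrist_force: [0.5, 0.4, 1.0]
finger_gap: 0.0001
grip_force: 0.0
```

```bash
python3 - <<'E'
from h import *
c=grab('top');W=cloud(c)
hsv=cv2.cvtColor(c['image'],cv2.COLOR_RGB2HSV)
d=np.array([.3024,.9532]);n=np.array([-.9532,.3024]);o=np.array([.5663,.0031])-.006*d
S=np.dstack([(W[...,:2]-o)@d,(W[...,:2]-o)@n,W[...,2]])
B=(cv2.inRange(hsv,(95,120,40),(125,255,255))>0)&(abs(S[...,1])<.05)&(S[...,0]>-.18)&(S[...,0]<.09)
p=S[B];print(p.min(0),p.max(0),np.median(p,0))
print(get_state()['qvel'].round(3),hand_in())
E
```

```text
[-0.06395344 -0.04338319  0.01719132] [0.07792221 0.04160419 0.03877367] [-0.01188828  0.01348706  0.03292065]
the job is handed in; nothing more can be done
[ 0.003  0.001 -0.001  0.    -0.004 -0.004] None
```

The job is handed in (verdict not shown): the tray is held under the crossbar with its nose against the red stop, confirmed by a second push that met about 12 N after 0.4 mm, and the arm is clear.

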